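Reset the tripped channel of the bench supply

ROBOT

A 6-joint arm with a two-finger parallel gripper is mounted at the origin on a cart in front of the work surface, level with it; the furniture and walls round the work are solid. World frame = base frame: x ahead of the robot, y to its left, z up, the work surface at z = 0. Lengths are in m, angles in rad, forces in N, time in s.
With the tool pointing down it reaches from about 0.35 to 0.85 m from the base axis. Payload 8.1 kg.
Tool frame: the origin (TCP) lies on the centre line of the jaws, within the pads' length; the fingertips stand 17 mm ahead of it and the grasp point (between the pads) lies 2 mm behind it; z points along the fingers, y is the line along which they close (so a half turn about z gives the same grasp; the last joint's range is limited). The gripper opens to 93 mm and grips with 3 to 60 N. Pads are 15 mm wide; open, the fingers measure 128 mm over their backs; the gripper's body (75 mm by 188 mm) begins 65 mm behind the grasp point.
Start: joints at [1.046, 0.13, 1.488, -0, 1.523, -0.085], TCP at [0.255, 0.543, 0.236] pointing down, gripper open.
Joint ranges: [-2.96, 2.96], [-0.89, 2.26], [0.02, 2.5], [-1.34, 4.48], [0, 2.73], [-2.66, 2.66]. Speed limits (rad/s): [2.39, 2.39, 2.79, 3.14, 3.14, 3.14].

INTERFACE

Orientations are given as a rotation vector (axis times angle).
In Python, from plant import telemetry, viewer, order gives the robot as it stands.
- The arm moves only by the tool send_rows, never from a script. Its argument "plan" is a list that holds one entry, the list of rows, each a list of 5 numbers: the closure, from -1 (fully open) to 1 (shut), then the shift along the world's x, y, z normalised to -1 to 1, where 1 is 0.2 m, then the turn about the world's z normalised to -1 to 1, where 1 is 60 degrees. A call has 1 to 20 rows; each row is the pose to reach, as a shift and turn from the pose commanded when the call began; what a row does not reach only later rows make up. A row lasts 1/12 s, in which the tool goes at most 41.7 mm and 7.16 degrees, less where a joint would pass 70% of its speed; a pose out of reach is approached as far as the arm can. A call with a number of a shift or a turn outside -1 to 1 is refused whole. A call with a gripper value outside its range is refused whole. The fingers move at their own pace and stop on an object; "force" is the grip in N (left out, the last holds). Time passes only in rows, so rows that repeat a pose let the fingers close. It gives the time, the measured TCP pose, the force, the opening and the grip force at its end, in the units of the state.
- telemetry.read_state(): the state, without advancing time (a new reading comes with each control period).
- viewer.read_camera(name): name is "scene" or "top" or "wrist"; returns (picture, depth): 420x560x3 uint8, blue, green, red; 420x560 float32, m along the optical axis (not along the pixel's ray), 0 where there is no reading.
- viewer.calibration(name): a dict with "camera_matrix" (3x3 intrinsics, pixels), "extrinsics" (4x4, takes a point from camera to world coordinates); the wrist camera has in their place "hand_eye" (4x4, takes a point from camera to tool coordinates, whose origin is the TCP and whose axes are the flange's). Camera axes: x right, y up, looking along -z (the intrinsics and any distortion apply to the point x, -y, -z); pixel columns grow to the right and rows downward; lengths in m; the calibration is good to about 2 mm. A picture is of the moment at which its call begins: read the wrist's pose just before it. calibration takes no time and is no camera call.
- order.close_job(): hands the job in; it is judged then, once.
The state is a dict: "t": time; "q": joint angles; "dq": joint speeds; "joint_torque": joint torques, N m; "tool_pos": TCP position; "orientation": TCP orientation; "force": force on the tool from outside, world axes, zero at the start; "wrist_torque": the same for the moment, N m; "opening": finger opening in m; "gripper_force": force on a finger pad.
Only numpy, scipy, OpenCV 4.12 (cv2) and the standard library are available. Lean on these libraries where they do the work, as an engineer would, in place of code of your own. Each camera call takes 0.05 s, during which the arm holds its last target. There are 200 camera calls.

TASK

One of the bench supply's three channels has tripped: its breaker lever stands upright, midway between off (towards you) and on (away from you). Wind that channel's dial down to zero first, then reset its breaker by pushing the lever fully off and from there fully on, and only then bring the dial back up to the setting it had at the start. Leave the levers and dials of the other two channels, one running and one switched off on purpose, exactly as they are.

Things in the scene. Friction and masses are not known exactly. Their poses are not given: they have to be found in the camera images.
- module_a: one of three identical modules, 80 mm apart in any order, on a low steel case 172x262 mm. Aluminium plate 150x78.5x3 mm; origin: centre of its underside, 55 mm over the counter; x away from the robot, y left. White breaker 60x52 mm at x=-41, face 25 mm up; dial on a vertical axis at x=+28, y=0; sockets 11 mm high at x=+66
- lever_a (a joint): toggle of module_a's breaker, rad: 0 fully off (leans 0.5 rad to the robot), 0.5 upright, midway, 1.0 fully on (leans 0.5 rad away). Pivot along module y at x=-41, z=21 mm over the module's origin; lever 32 mm wide (y), 9 mm thick, reaches 35 mm from the pivot; stays where it is left
- lever_a_tip (a point): end of module_a's toggle lever, 35 mm from its pivot
- dial_a (a joint): dial of module_a, rad, grows clockwise from above: 0 zero stop, 4.71 full; 11 marks, 0 to 10, 0.471 rad apart, long at 0, 5, 10. At 0 the pointer looks along module (-x,+y), at mark 5 along +x. Grip bar 44 mm long (along the pointer), 11 mm wide, 10 to 29 mm over the module's origin, on a round skirt of 43 mm
- dial_a_pointer (a point): pointer end (white line) of module_a's dial bar, 22 mm from the dial's axis, 29 mm over the module's origin
- module_b: another module, the same as module_a in every size
- lever_b (a joint): toggle of module_b's breaker, rad: 0 fully off (leans 0.5 rad to the robot), 0.5 upright, midway, 1.0 fully on (leans 0.5 rad away)
- lever_b_tip (a point): end of module_b's toggle lever, 35 mm from its pivot
- dial_b (a joint): dial of module_b, rad, grows clockwise from above: 0 zero stop, 4.71 full
- dial_b_pointer (a point): pointer end (white line) of module_b's dial bar, 22 mm from the dial's axis, 29 mm over the module's origin
- module_c: another module, the same as module_a in every size
- lever_c (a joint): toggle of module_c's breaker, rad: 0 fully off (leans 0.5 rad to the robot), 0.5 upright, midway, 1.0 fully on (leans 0.5 rad away)
- lever_c_tip (a point): end of module_c's toggle lever, 35 mm from its pivot
- dial_c (a joint): dial of module_c, rad, grows clockwise from above: 0 zero stop, 4.71 full
- dial_c_pointer (a point): pointer end (white line) of module_c's dial bar, 22 mm from the dial's axis, 29 mm over the module's origin

How it is judged:
On the way, in this order (a step that is already met when the one before it is completed fails the run):
1. a channel's dial is at zero while its lever stands midway (((value of joint dial_a below 0.15 rad and value of joint lever_a between 0.2 and 0.8 rad) or (value of joint dial_b below 0.15 rad and value of joint lever_b between 0.2 and 0.8 rad) or (value of joint dial_c below 0.15 rad and value of joint lever_c between 0.2 and 0.8 rad))), for 0.2 s.
2. the tripped channel's lever is fully off, its dial still at zero (((value of joint dial_a below 0.15 rad and value of joint lever_a below 0.12 rad and distance of lever_a_tip from where it was at the start of the episode above 0.009 m) or (value of joint dial_b below 0.15 rad and value of joint lever_b below 0.12 rad and distance of lever_b_tip from where it was at the start of the episode above 0.009 m) or (value of joint dial_c below 0.15 rad and value of joint lever_c below 0.12 rad and distance of lever_c_tip from where it was at the start of the episode above 0.009 m))), for 0.1 s.
3. that lever is fully on, its dial still at zero (((value of joint dial_a below 0.15 rad and value of joint lever_a above 0.88 rad and distance of lever_a_tip from where it was at the start of the episode above 0.009 m) or (value of joint dial_b below 0.15 rad and value of joint lever_b above 0.88 rad and distance of lever_b_tip from where it was at the start of the episode above 0.009 m) or (value of joint dial_c below 0.15 rad and value of joint lever_c above 0.88 rad and distance of lever_c_tip from where it was at the start of the episode above 0.009 m))), for 0.2 s.
At the end, for the whole second after the job is handed in: The channel that had tripped has its lever fully on (over 0.88 rad) and its dial where it stood at the start (pointer end within 3.5 mm, a third of a division); the levers and dials of the other two are as they were (within 6 mm at their ends) (((value of joint lever_a above 0.88 rad and distance of lever_a_tip from where it was at the start of the episode between 0.009 and 0.024 m and distance of dial_a_pointer from where it was at the start of the episode below 0.0035 m) or (value of joint lever_b above 0.88 rad and distance of lever_b_tip from where it was at the start of the episode between 0.009 and 0.024 m and distance of dial_b_pointer from where it was at the start of the episode below 0.0035 m) or (value of joint lever_c above 0.88 rad and distance of lever_c_tip from where it was at the start of the episode between 0.009 and 0.024 m and distance of dial_c_pointer from where it was at the start of the episode below 0.0035 m)) and ((value of joint lever_a above 0.88 rad and distance of lever_a_tip from where it was at the start of the episode between 0.009 and 0.024 m and distance of dial_a_pointer from where it was at the start of the episode below 0.0035 m) or distance of each of lever_a_tip, dial_a_pointer from where it was at the start of the episode below 0.006 m) and ((value of joint lever_b above 0.88 rad and distance of lever_b_tip from where it was at the start of the episode between 0.009 and 0.024 m and distance of dial_b_pointer from where it was at the start of the episode below 0.0035 m) or distance of each of lever_b_tip, dial_b_pointer from where it was at the start of the episode below 0.006 m) and ((value of joint lever_c above 0.88 rad and distance of lever_c_tip from where it was at the start of the episode between 0.009 and 0.024 m and distance of dial_c_pointer from where it was at the start of the episode below 0.0035 m) or distance of each of lever_c_tip, dial_c_pointer from where it was at the start of the episode below 0.006 m)); the robot touches nothing.
It fails at once if a channel that was running is switched off, or one that was off is switched on (distance of any of lever_a_tip, lever_b_tip, lever_c_tip from where it was at the start of the episode above 0.024 m).
It also fails if it takes over 66 s, if anything falls off the work surface, if the arm or the gripper's body presses on something with over 40 N, if the wrist force passes 120 N, or if a joint passes its speed limit or range.

## Working session

There is one attempt and no reset: what is moved stays moved. The work goes in short steps, Python scripts to look and compute and a tool call to move; the robot and the scene stay as the last step left them, time stands still between calls to the robot, and variables do not carry over. Pictures are saved under pics/ and viewed, at most 10 in all, crops included, and the job is handed in when it is done.

Besides the shell and the picture viewer there is one more tool, called after ">>>" as name(argument=value, ...) on one line, values as JSON. send_rows: Moves the arm, as the interface text tells. Scaled input: -1 to 1 covers 0.2 m each way for a shift and 60 degrees each way for a turn. Its arguments: {"type":"object","properties":{"plan":{"type":"array"},"force":{"type":"number"}},"required":["plan"]}

```bash
mkdir -p pics; cat > h.py <<'E'
import numpy as np, cv2
from plant import telemetry, viewer, order
from scipy.spatial.transform import Rotation as R
def cam(name):
    s=telemetry.read_state(); c=viewer.calibration(name); im,d=viewer.read_camera(name)
    K=np.array(c["camera_matrix"])
    if "extrinsics" in c: T=np.array(c["extrinsics"])
    else:
        B=np.eye(4);B[:3,:3]=R.from_rotvec(s["orientation"]).as_matrix();B[:3,3]=s["tool_pos"];T=B@np.array(c["hand_eye"])
    return im,d,K,T,c
def ray(K,T,u,v,z):
    d=np.linalg.inv(K)@[u,v,1]; d=T[:3,:3]@[d[0],-d[1],-d[2]]; o=T[:3,3]
    return o+d*(z-o[2])/d[2]
def proj(K,T,p):
    q=np.linalg.inv(T)@np.append(p,1); q=K@[q[0],-q[1],-q[2]]; return q[:2]/q[2]
E
python3 - <<'E'
from h import *
for n in("scene","top"):
    im,d,K,T,c=cam(n); cv2.imwrite(f"pics/{n}0.png",im); np.savez(n,im=im,d=d,K=K,T=T)
    print(n,K.round(1).tolist(),T.round(3).tolist(),[k for k in c])
print(telemetry.read_state())
E
```

```text
scene [[512.9, 0.0, 287.0], [0.0, 512.9, 205.1], [0.0, 0.0, 1.0]] [[0.441, 0.634, -0.635, 0.079], [-0.897, 0.296, -0.328, -0.248], [-0.019, 0.715, 0.699, 0.736], [0.0, 0.0, 0.0, 1.0]] ['camera_matrix', 'extrinsics']
top [[430.1, 0.0, 279.2], [0.0, 430.1, 210.5], [0.0, 0.0, 1.0]] [[0.005, 0.997, -0.083, 0.539], [-0.999, 0.008, 0.034, 0.055], [0.035, 0.082, 0.996, 0.971], [0.0, 0.0, 0.0, 1.0]] ['camera_matrix', 'extrinsics']
{'t': 0.1, 'q': array([ 1.04560384e+00,  1.31092114e-01,  1.48914688e+00,  1.06339693e-05,
        1.52300581e+00, -8.53974841e-02]), 'dq': array([-0.00126991, -0.00343231, -0.00146436, -0.00034592,  0.00064449,
        0.00186319]), 'joint_torque': array([ 1.25299368e-03, -5.61344934e+01, -4.93094730e+01,  7.70268473e-02,
        2.91697006e-02, -6.29294505e-05]), 'tool_pos': array([0.2551868 , 0.54250008, 0.23470137]), 'orientation': array([-6.85164375e-01, -3.06544687e+00,  2.46976174e-03]), 'force': array([ 0.59756182, -0.09802941,  0.56852985]), 'wrist_torque': array([-0.01504752,  0.01910554,  0.04229324]), 'gripper_force': 0.0, 'opening': 0.09299383403063893}
```

View pics/top0.png

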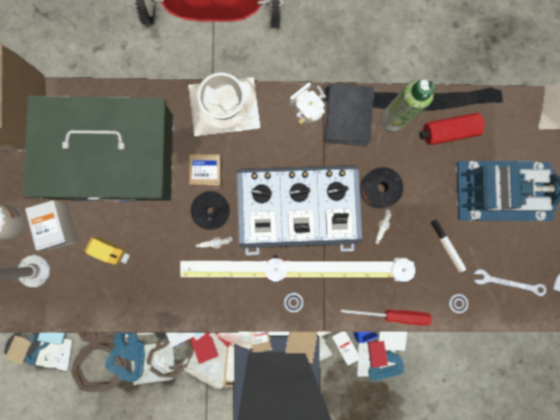

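View pics/scene0.png

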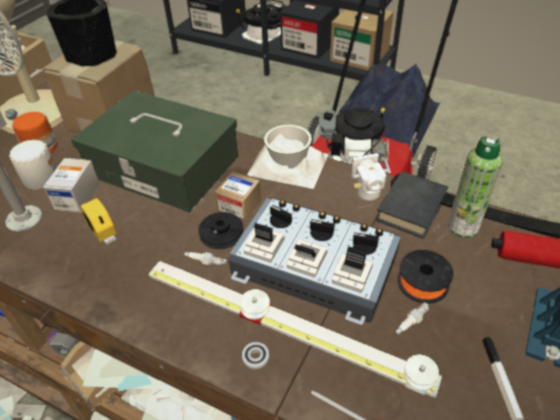

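The top view shows the bench supply at pixels (238-361, 168-245), with three modules. The scene view shows the same with the levers visible. I'll enlarge both and compute the plate outline.

```bash
python3 - <<'E'
from h import *
t=np.load("top.npz"); s=np.load("scene.npz")
a=cv2.resize(t["im"][160:255,228:372],None,fx=4.1,fy=4.1,interpolation=cv2.INTER_CUBIC)
b=cv2.resize(s["im"][190:320,225:405],None,fx=4.4,fy=4.4,interpolation=cv2.INTER_CUBIC)
b=b[:560]
cv2.imwrite("pics/topc.png",a);cv2.imwrite("pics/scenec.png",b)
K,T=t["K"],t["T"]
hsv=cv2.cvtColor(t["im"],cv2.COLOR_BGR2HSV)
m=((hsv[...,2]>140)&(hsv[...,1]<90)).astype(np.uint8); mm=np.zeros_like(m); mm[162:250,232:366]=m[162:250,232:366]
mm=cv2.morphologyEx(mm,cv2.MORPH_CLOSE,np.ones((15,15)))
c=max(cv2.findContours(mm,0,2)[0],key=cv2.contourArea); r=cv2.minAreaRect(c); print(r)
P=[ray(K,T,*p,0.058) for p in cv2.boxPoints(r)]; print(np.round(P,4), [np.linalg.norm(P[i]-P[i-1]).round(3) for i in range(4)])
print(ray(K,T,*r[0],.058))
E
```

```text
((296.5, 209.0), (80.0, 129.0), 90.0)
[[ 0.7031  0.1252  0.058 ]
 [ 0.7064 -0.1531  0.058 ]
 [ 0.5339 -0.1513  0.058 ]
 [ 0.5325  0.1227  0.058 ]] [np.float64(0.171), np.float64(0.278), np.float64(0.172), np.float64(0.274)]
[ 0.61832551 -0.01337897  0.058     ]
```

View pics/topc.png

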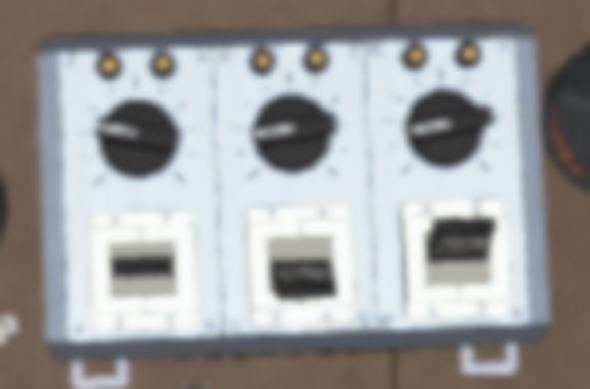

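View pics/scenec.png

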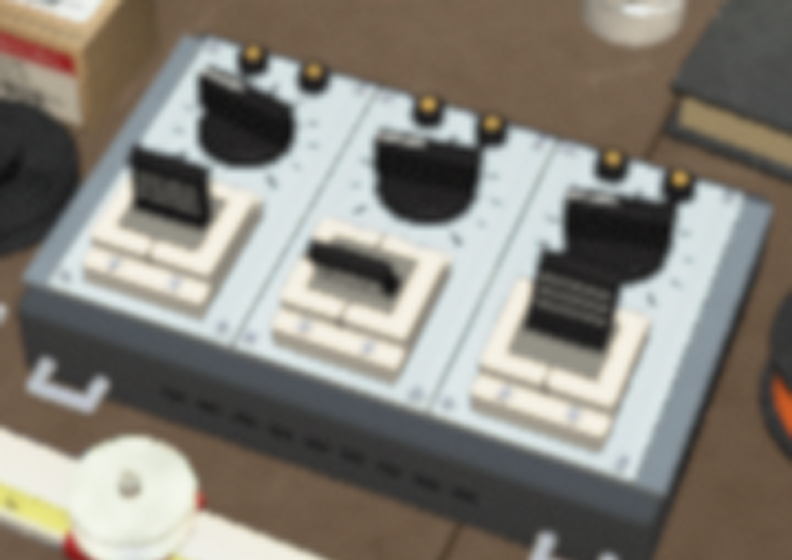

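The left module's lever is upright (tripped), the middle one is off and the right one is on. The left dial's pointer looks left and slightly away. I'll move above it for a close look.

>>> send_rows(plan=[[[-1,0.86,-1,0.3,-0.6],[-1,0.86,-1,0.3,-0.6],[-1,0.86,-1,0.3,-0.6],[-1,0.86,-1,0.3,-0.6],[-1,0.86,-1,0.3,-0.6],[-1,0.86,-1,0.3,-0.6],[-1,0.86,-1,0.3,-0.6],[-1,0.86,-1,0.3,-0.6]]])

```text
t: 0.77
tool_pos: [0.4304, 0.3397, 0.2967]
orientation: [1.605, 2.699, 0.001]
force: [0.4, 0.3, 0.1]
opening: 0.0928
gripper_force: 0.0
```

>>> send_rows(plan=[[[-1,0.8,-1,0,-0.6],[-1,0.8,-1,0,-0.6],[-1,0.8,-1,0,-0.6],[-1,0.8,-1,0,-0.6],[-1,0.8,-1,0,-0.6],[-1,0.8,-1,0,-0.6],[-1,0.8,-1,0,-0.6],[-1,0.8,-1,0,-0.6]]])

```text
t: 1.43
tool_pos: [0.5881, 0.1413, 0.2942]
orientation: [-2.359, -2.074, 0.003]
force: [-0.7, 0.3, 0.5]
opening: 0.0932
gripper_force: 0.0
```

>>> send_rows(plan=[[[-1,0,-0.37,0,0],[-1,0,-0.37,0,0],[-1,0,-0.37,0,0],[-1,0,-0.37,0,0],[-1,0,-0.37,0,0],[-1,0,-0.37,0,0]]])

```text
t: 1.93
tool_pos: [0.587, 0.071, 0.2956]
orientation: [-2.354, -2.08, -0.0]
force: [0.4, 0.5, 0.4]
opening: 0.0931
gripper_force: 0.0
```

```bash
python3 - <<'E'
from h import *
im,d,K,T,c=cam("wrist"); cv2.imwrite("pics/w1.png",im); np.savez("w1",im=im,d=d,K=K,T=T)
print(np.round(c["hand_eye"],3).tolist(),K.round(1).tolist(),T.round(3).tolist()); s=telemetry.read_state(); print(s["t"],s["tool_pos"],s["orientation"],s["q"])
E
```

```text
[[-0.0, 0.97, 0.242, 0.066], [1.0, 0.0, -0.0, 0.001], [-0.0, 0.242, -0.97, -0.149], [0.0, 0.0, 0.0, 1.0]] [[316.2, 0.0, 277.6], [0.0, 316.2, 206.9], [0.0, 0.0, 1.0]] [[0.992, 0.119, 0.03, 0.596], [-0.123, 0.963, 0.239, 0.136], [-0.0, -0.241, 0.97, 0.444], [0.0, 0.0, 0.0, 1.0]]
1.9833 [0.58710082 0.07085462 0.29559955] [-2.35380404e+00 -2.07998726e+00 -3.77028773e-04] [3.31077072e-02 8.98927492e-02 1.42332801e+00 5.05132891e-04
 1.62847720e+00 1.56493742e-01]
```

View pics/w1.png

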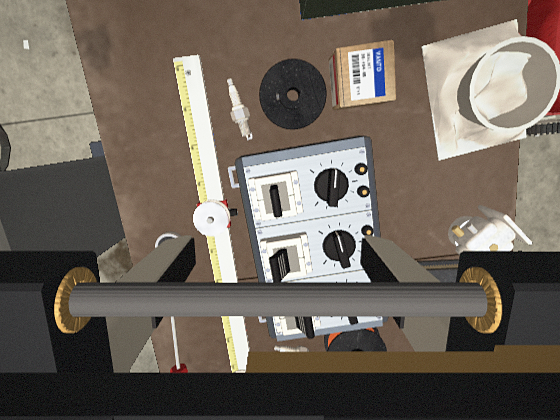

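The wrist view shows the left module at (245-375, 140-240): dial centre about (331,186) with the white pointer up at about (335,172), lever at (277,198), and sockets at (362,169) and (363,192). I'll measure these.

```bash
python3 - <<'E'
from h import *
w=np.load("w1.npz"); im,d,K,T=w["im"],w["d"],w["K"],w["T"]
hsv=cv2.cvtColor(im,cv2.COLOR_BGR2HSV); g=cv2.cvtColor(im,cv2.COLOR_BGR2GRAY)
def blobs(m,box,amin):
    x0,y0,x1,y1=box; k=np.zeros_like(m,np.uint8); k[y0:y1,x0:x1]=m[y0:y1,x0:x1]
    return [c for c in cv2.findContours(k,0,1)[0] if cv2.contourArea(c)>=amin]
gold=(hsv[...,1]>110)&(hsv[...,2]>90)
S=[]
for c in blobs(gold,(345,155,385,240),8):
    m=cv2.moments(c); p=ray(K,T,m["m10"]/m["m00"],m["m01"]/m["m00"],.066); S.append(p); print("socket",m["m00"],p.round(4))
# bench plate: left module edge and others by bright
for nm,box,z,a in(("dial1",(308,163,352,210),.070,200),("dial2",(318,222,362,272),.07,200),("lever1",(262,178,295,218),.105,30),("lever2",(262,238,295,285),.1,30)):
    for c in blobs(g<70,box,a):
        (u,v),r=cv2.minEnclosingCircle(c); rr=cv2.minAreaRect(c)
        print(nm,cv2.contourArea(c),(u,v,r),"circ",ray(K,T,u,v,z).round(4),"rect",rr,ray(K,T,*rr[0],z).round(4))
for box in((320,165,345,205),(325,225,355,270)):
  for c in blobs(g>110,box,3):
    rr=cv2.minAreaRect(c); bp=cv2.boxPoints(rr)
    print("white",cv2.contourArea(c),np.round(rr[0],1),np.round(rr[1],1),[ray(K,T,*p,.084).round(4)[:2].tolist() for p in bp])
for c in blobs((hsv[...,1]<60)&(g>215),(240,160,310,225),100):
    rr=cv2.minAreaRect(c); print("breaker",[ray(K,T,*p,.08).round(4)[:2].tolist() for p in cv2.boxPoints(rr)],ray(K,T,*rr[0],.08).round(4))
a=cv2.resize(im[150:260,240:390],None,fx=5,fy=5,interpolation=cv2.INTER_CUBIC); cv2.imwrite("pics/w1c.png",a)
E
```

```text
socket 13.5 [ 0.6934 -0.0032  0.066 ]
socket 14.0 [0.6911 0.0486 0.066 ]
socket 12.5 [0.69   0.0769 0.066 ]
dial1 817.0 (331.6666564941406, 187.5, 19.253528594970703) circ [0.6519 0.0598 0.07  ] rect ((330.51263427734375, 185.25811767578125), (33.346717834472656, 34.84882354736328), 32.7352294921875) [0.6507 0.0627 0.07  ]
dial2 723.0 (339.7799987792969, 249.16000366210938, 19.19890594482422) circ [ 0.6555 -0.0203  0.07  ] rect ((338.1158752441406, 247.2997283935547), (32.020301818847656, 35.232364654541016), 17.52556800842285) [ 0.6536 -0.0175  0.07  ]
lever1 225.0 (275.0, 200.5, 16.007909774780273) circ [0.5835 0.0601 0.105 ] rect ((275.1621398925781, 200.4729766845703), (31.893404006958008, 8.38434886932373), 80.53767395019531) [0.5837 0.0602 0.105 ]
lever2 403.5 (278.0, 269.24285888671875, 21.766433715820312) circ [ 0.5765 -0.024   0.1   ] rect ((278.0, 266.5), (35.0, 32.0), 90.0) [ 0.5769 -0.0205  0.1   ]
white 22.5 [323.5 201.5] [5. 7.] [[0.6351, 0.0507], [0.6432, 0.0497], [0.6427, 0.0438], [0.6346, 0.0448]]
white 33.0 [341. 200.] [8. 6.] [[0.6563, 0.0517], [0.6632, 0.0509], [0.6625, 0.0413], [0.6555, 0.0422]]
white 111.5 [332. 176.] [22. 24.] [[0.6387, 0.0902], [0.6658, 0.0868], [0.664, 0.0615], [0.6364, 0.0649]]
white 214.0 [339.5 260. ] [18. 29.] [[0.6353, -0.0146], [0.6703, -0.0189], [0.6687, -0.0426], [0.6332, -0.0382]]
white 19.0 [339.6 241.8] [20.9  2.1] [[0.6502, 0.008], [0.6526, 0.0084], [0.6575, -0.0181], [0.6551, -0.0185]]
white 189.5 [339.5 232. ] [14. 29.] [[0.6382, 0.0184], [0.6725, 0.0141], [0.6713, -0.0035], [0.6366, 0.0008]]
breaker [[0.5512, 0.0985], [0.6269, 0.1016], [0.6317, 0.0285], [0.5524, 0.0247]] [0.5907 0.0642 0.08  ]
```

View pics/w1c.png

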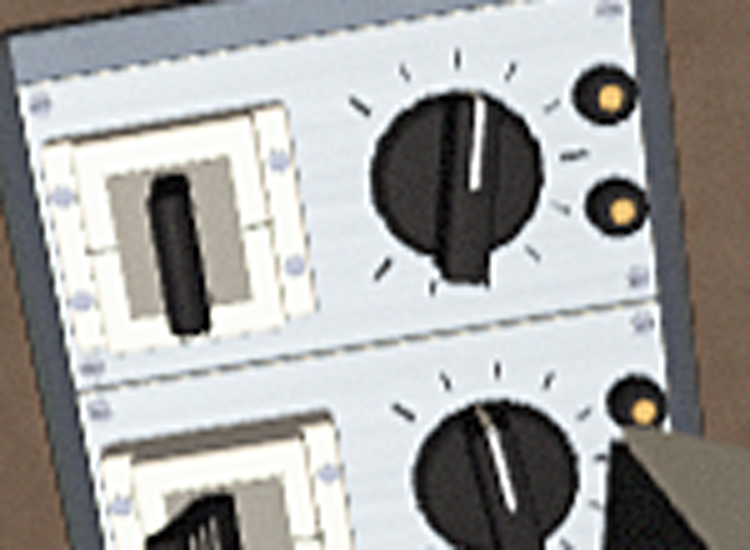

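The close crop shows the dial between mark 2 and 3, axis near crop (457,172); white line from crop (482,95) to (474,188); the lever upright.

```bash
python3 - <<'E'
from h import *
w=np.load("w1.npz"); im,d,K,T=w["im"],w["d"],w["K"],w["T"]
f=lambda x,y,z: ray(K,T,240+(x-2)/5,150+(y-2)/5,z)[:2]
a,b=f(482,95,.084),f(474,188,.084); v=a-b
print("line",a,b,np.linalg.norm(v),"heading",np.degrees(np.arctan2(v[1],v[0])))
M=np.array([f(*p,.058) for p in [(360,105),(405,72),(457,58),(513,70),(553,104),(575,155),(561,208),(534,254),(432,288),(383,268)]])
A=np.c_[2*M,np.ones(len(M))]; c=np.linalg.lstsq(A,(M**2).sum(1),rcond=None)[0][:2]
h=np.degrees(np.unwrap(np.arctan2(*(M-c).T[::-1]))); print("centre",c,"r",np.linalg.norm(M-c,axis=1).round(4),h.round(1))
for u in (a,b): print(np.linalg.norm(u-c),np.degrees(np.arctan2(*(u-c)[::-1])))
s=telemetry.read_state(); print("tool y", R.from_rotvec(s["orientation"]).as_matrix()[:,1])
g=cv2.cvtColor(im,cv2.COLOR_BGR2GRAY)[163:192,327:345]; r,cc=np.where(g>150)
print(g[6:28])
E
```

```text
line [0.65647196 0.08386793] [0.65293732 0.06262094] 0.0215389959106313 heading 80.55478842089411
centre [0.65250446 0.06119087] r [0.0295 0.0285 0.0288 0.0291 0.0293 0.03   0.0281 0.0289 0.0292 0.0291] [ 136.9  110.2   84.    55.8   29.8    2.5  -24.3  -51.1 -105.9 -132.7]
0.02302151907036562 80.07616816960595
0.0014941473581776697 73.15987700779525
tool y [ 9.92401165e-01 -1.23044281e-01 -1.82607819e-04]
[[ 48   1   0   8   0   0   8  40 141  66  18 116 175 214 238 234 228 230]
 [ 24  16   8  11  12  37  29   5 214 194  37   1  34 111 226 243 234 233]
 [ 40  30  19   4  24  50  51  28 229 233  64  31  23   0 126 192 247 240]
 [ 53  42  18  14  30  54  62  23 235 233  65  36  37  22   8  76 177 220]
 [ 61  43   7  15  35  58  51  27 255 236  63  40  35  25  28  14  34 113]
 [ 60  37   7   6  33  56  53  21 255 201  58  37  29  28  47  27  15   0]
 [ 59  29  19   0  40  52  50  39 255 173  45  41  35  50  46  42  29  18]
 [ 60  32  14  14  37  62  49  71 255 177  54  41  33  54  55  54  33  29]
 [ 60  22   3  19  40  59  44  89 255 149  49  41  33  53  43  52  53  36]
 [ 53  24  17  
[... 260 characters left out ...]
 34  51  46  50  48  46]
 [ 58   3  13  22  48  52  30 203 255  82  40  37  32  57  49  51  47  51]
 [ 54  27  22  21  54  54  31 224 255  73  36  41  31  54  49  49  46  47]
 [ 39  14   6  26  46  51  24 225 232  64  38  38  34  53  52  49  52  52]
 [ 50  22  15  31  51  58  32 238 231  69  36  36  33  54  51  43  51  53]
 [ 50   7   9  36  55  49  27 255 241  65  43  37  38  56  51  51  57  44]
 [ 41  15   4  24  56  51  36 219 166  55  45  37  31  53  48  47  51  46]
 [ 31  12  19  36  61  57  44  71  38  40  38  36  41  54  46  49  50  50]
 [ 39   6  18  43  58  57  51  47  46  41  45  25  50  53  50  52  56  46]
 [ 31  11  14  39  58  52  54  53  49  45  53  30  52  46  50  53  46  53]]
```

>>> send_rows(plan=[[[0.35,0.328,-0.048,-0.3,-0.04],[0.35,0.328,-0.048,-0.6,-0.04],[0.35,0.328,-0.048,-0.7,-0.04],[0.35,0.328,-0.048,-0.7,-0.04],[0.35,0.328,-0.048,-0.7,-0.04],[0.35,0.328,-0.048,-0.7,-0.04],[0.35,0.328,-0.048,-0.7,-0.04],[0.35,0.328,-0.048,-0.7,-0.04],[0.35,0.328,-0.048,-0.7,-0.04],[0.35,0.328,-0.048,-0.7,-0.04]]], force=30)

```text
t: 2.82
tool_pos: [0.6542, 0.0596, 0.1586]
orientation: [2.397, 2.026, 0.005]
force: [1.1, 1.1, -0.3]
opening: 0.0325
gripper_force: 0.0
```

```bash
python3 - <<'E'
from h import *
s=telemetry.read_state(); m=R.from_rotvec(s["orientation"]).as_matrix(); print(s["tool_pos"],m[:,1],m[:,2],s["opening"],np.degrees(np.arctan2(m[1,1],m[0,1])))
E
```

```text
[0.65419096 0.05958437 0.15859586] [ 0.98604112 -0.16645014  0.004154  ] [ 4.23220658e-03  1.15149603e-04 -9.99991038e-01] 0.03253903184794485 -9.581569809617992
```

>>> send_rows(plan=[[[0.35,-0.008,0.008,-0.15,0],[0.35,-0.008,0.008,-0.25,0],[0.35,-0.008,0.008,-0.34,0],[0.35,-0.008,0.008,-0.34,0],[0.35,-0.008,0.008,-0.34,0],[0.35,-0.008,0.008,-0.34,0]]])

```text
t: 3.32
tool_pos: [0.6525, 0.0609, 0.0897]
orientation: [2.398, 2.027, 0.003]
force: [-0.3, 0.4, 0.3]
opening: 0.0304
gripper_force: 0.0
```

>>> send_rows(plan=[[[0.35,0,0,-0.012,0],[1,0,0,-0.012,0],[1,0,0,-0.012,0],[1,0,0,-0.012,0],[1,0,0,-0.012,0],[1,0,0,-0.012,0],[1,0,0,-0.012,0]]])

```text
t: 3.9
tool_pos: [0.6517, 0.0609, 0.0858]
orientation: [2.399, 2.028, 0.001]
force: [-0.4, 0.6, 3.6]
opening: 0.0108
gripper_force: 30.0
```

```bash
cat > s.py <<'E'
from h import *
s=telemetry.read_state(); m=R.from_rotvec(s["orientation"]).as_matrix(); print(s["t"],s["tool_pos"].round(4),s["opening"],s["gripper_force"],s["force"].round(1),s["wrist_torque"].round(2),"yhead",np.degrees(np.arctan2(m[1,1],m[0,1])))
E
python3 s.py
```

```text
3.9 [0.6517 0.0609 0.0858] 0.010779196263507155 29.98463273048401 [-0.4  0.6  3.6] [-0.09  0.27  0.  ] yhead -9.597052090817023
```

>>> send_rows(plan=[[[1,0,0,0,0.1],[1,0,0,0,0.2],[1,0,0,0,0.3],[1,0,0,0,0.4],[1,0,0,0,0.5],[1,0,0,0,0.6],[1,0,0,0,0.7],[1,0,0,0,0.8],[1,0,0,0,0.86],[1,0,0,0,0.92],[1,0,0,0,0.92],[1,0,0,0,0.92],[1,0,0,0,0.92]]])

```text
t: 4.98
tool_pos: [0.6526, 0.0612, 0.0858]
orientation: [1.19, 2.905, 0.002]
force: [5.8, 2.1, 0.6]
opening: 0.0109
gripper_force: 30.0
```

```bash
python3 s.py
```

```text
4.9833 [0.6526 0.0612 0.0858] 0.010943047695261773 29.9819353222847 [5.8 2.1 0.6] [ 0.29 -0.95  0.02] yhead 45.46274472837727
```

>>> send_rows(plan=[[[1,0,0,0,0.02],[1,0,0,0,0.04],[1,0,0,0,0.04],[1,0,0,0,0.04]]])

```text
t: 5.32
tool_pos: [0.6526, 0.0612, 0.0858]
orientation: [1.129, 2.929, 0.002]
force: [4.7, 2.9, 0.6]
opening: 0.0108
gripper_force: 30.0
```

```bash
python3 s.py
```

```text
5.3167 [0.6526 0.0612 0.0858] 0.010835008307940104 30.0260791182518 [4.7 2.9 0.6] [ 0.32 -0.92 -0.12] yhead 47.85896033023328
```

>>> send_rows(plan=[[[0.35,0,0,0,0],[0.35,0,0,0,0],[0.35,0,0,0,0],[0.35,0,0,0,0],[0.35,0,0,0.2,0],[0.35,0,0,0.4,0],[0.35,0,0,0.6,0],[0.35,0,0,0.8,0.3],[0.35,-0.3,0,0.8,0.6],[0.35,-0.35,0,0.8,0.7],[0.35,-0.35,0,0.8,0.7],[0.35,-0.35,0,0.8,0.7],[1,-0.35,0,0.8,0.7],[1,-0.35,0,0.8,0.7],[1,-0.35,0,0.8,0.7],[1,-0.35,0,0.8,0.7]]])

```text
t: 6.65
tool_pos: [0.5814, 0.0609, 0.2451]
orientation: [-0.006, -3.141, 0.0]
force: [0.0, 0.6, -0.6]
opening: 0.0081
gripper_force: 0.0
```

```bash
python3 s.py; python3 - <<'E'
from h import *
im,d,K,T,c=cam("wrist"); np.savez("w2",im=im,d=d,K=K,T=T)
u,v=proj(K,T,[.652,.061,.08]); print(u,v, proj(K,T,[.583,.0585,.105]))
cv2.imwrite("pics/w2.png",im)
E
```

```text
6.65 [0.5814 0.0609 0.2451] 0.008125742279944163 0.0 [ 0.   0.6 -0.6] [ 0.05 -0.06  0.01] yhead 89.77468700059325
278.6426388828461 259.9327174136939 [275.81667895 202.30944621]
```

View pics/w2.png

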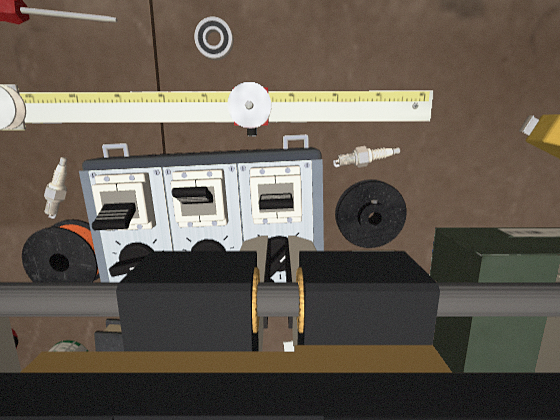

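The picture shows the left dial (277,262) pointing toward me and left (zero), with its lever at (277,202) still upright. Next I come down closed between the lever and dial.

>>> send_rows(plan=[[[1,0.13,0,0,0.04],[1,0.13,0,-0.15,0.04],[1,0.13,0,-0.3,0.04],[1,0.13,0,-0.45,0.04],[1,0.13,0,-0.55,0.04],[1,0.13,0,-0.62,0.04],[1,0.13,0,-0.67,0.04],[1,0.13,0,-0.67,0.04],[1,0.13,0,-0.67,0.04]]])

```text
t: 7.45
tool_pos: [0.6078, 0.0609, 0.1118]
orientation: [-0.065, 3.141, 0.0]
force: [-0.8, -0.5, -0.0]
opening: 0.0002
gripper_force: 0.0
```

>>> send_rows(plan=[[[1,-0.02,0,0,0],[1,-0.04,0,0,0],[1,-0.055,0,0,0],[1,-0.07,0,0,0],[1,-0.08,0,0,0],[1,-0.09,0,0,0],[1,-0.09,0,0,0],[1,-0.09,0,0,0]]])

```text
t: 8.12
tool_pos: [0.5897, 0.0609, 0.1118]
orientation: [-0.066, 3.14, 0.0]
force: [1.8, -0.1, 3.4]
opening: 0.0007
gripper_force: 1.7
```

>>> send_rows(plan=[[[1,-0.01,0,0,0],[1,-0.02,0,0,0],[1,-0.02,0,0,0],[1,-0.02,0,0,0]]])

```text
t: 8.45
tool_pos: [0.5863, 0.0608, 0.1114]
orientation: [-0.066, 3.139, -0.0]
force: [7.9, -0.0, 0.9]
opening: 0.0005
gripper_force: 3.4
```

>>> send_rows(plan=[[[1,-0.008,0,0,0],[1,-0.015,0,0,0],[1,-0.015,0,0,0],[1,-0.015,0,0,0]]])

```text
t: 8.78
tool_pos: [0.5854, 0.0609, 0.1122]
orientation: [-0.065, 3.134, 0.0]
force: [15.8, -0.3, -2.2]
opening: 0.0004
gripper_force: 6.1
```

>>> send_rows(plan=[[[1,0.04,0,0,0],[1,0.08,0,0,0],[1,0.1,0,0,0],[1,0.1,0,0.1,0],[1,0.1,0,0.3,0],[1,0.1,0,0.5,0],[1,0.1,0,0.7,0],[1,-0.1,0,0.7,0],[1,-0.25,0,0.7,0],[1,-0.25,0,0.7,0],[1,-0.25,0,0.7,0],[1,-0.25,0,0.7,0]]])

```text
t: 9.78
tool_pos: [0.5324, 0.0609, 0.2508]
orientation: [0.066, -3.14, -0.0]
force: [-0.8, -0.0, -0.1]
opening: 0.0003
gripper_force: 0.0
```

```bash
python3 s.py; python3 - <<'E'
from h import *
im,d,K,T,c=cam("wrist")
u,v=proj(K,T,[.583,-.02,.09]).astype(int); print(u,v); v=max(v,80)
cv2.imwrite("pics/w3.png",cv2.resize(im[v-75:v+75,max(u-110,0):u+150],None,fx=3,fy=3))
E
```

```text
9.7833 [0.5324 0.0609 0.2508] 0.0003160034671626105 0.0 [-0.8 -0.  -0.1] [ 0.01 -0.01  0.02] yhead 92.4018656317684
198 240
```

View pics/w3.png

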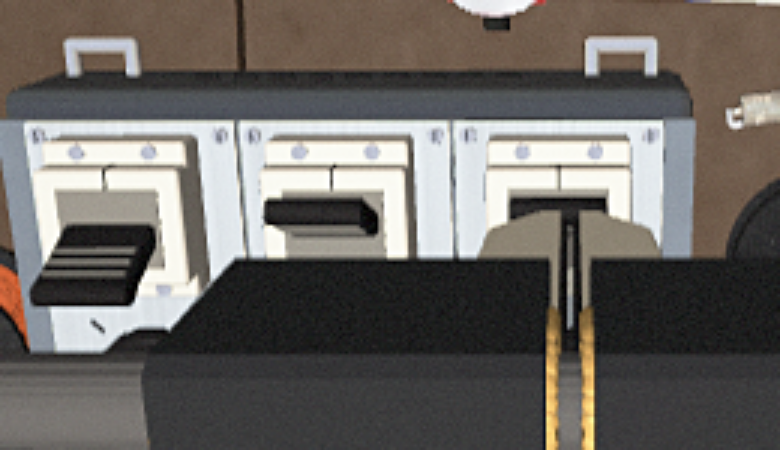

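The left module's lever (570,205) sits at the same row as the off middle lever (315,205), so it is fully off. Now I push it on from the robot side.

>>> send_rows(plan=[[[1,0,0,-0.2,0],[1,0,0,-0.4,0],[1,0,0,-0.55,0],[1,0,0,-0.65,0],[1,0,0,-0.69,0],[1,0,0,-0.69,0],[1,0,0,-0.69,0],[1,0.05,0,-0.69,0],[1,0.1,0,-0.69,0],[1,0.13,0,-0.69,0],[1,0.16,0,-0.69,0],[1,0.18,0,-0.69,0],[1,0.2,0,-0.69,0],[1,0.22,0,-0.69,0],[1,0.23,0,-0.69,0],[1,0.23,0,-0.69,0]]])

```text
t: 11.17
tool_pos: [0.579, 0.061, 0.1133]
orientation: [-0.066, 3.14, 0.0]
force: [-0.5, 0.6, 1.6]
opening: 0.0003
gripper_force: 0.6
```

>>> send_rows(plan=[[[1,0.01,0,0,0],[1,0.02,0,0,0],[1,0.025,0,0,0],[1,0.025,0,0,0],[1,0.025,0,0,0]]])

```text
t: 11.58
tool_pos: [0.5808, 0.0611, 0.1127]
orientation: [0.066, -3.135, -0.0]
force: [-14.8, 1.5, 9.8]
opening: 0.0006
gripper_force: 8.8
```

>>> send_rows(plan=[[[1,-0.05,0,0,0],[1,-0.1,0,0,0],[1,-0.12,0,0.15,0],[1,-0.12,0,0.35,0],[1,-0.12,0,0.55,-0.1],[0.35,0,-0.05,0.75,-0.2],[0.35,0.2,-0.1,0.75,-0.3],[0.35,0.4,-0.15,0.75,-0.4],[0.35,0.4,-0.15,0.75,-0.5],[0.35,0.4,-0.15,0.75,-0.6],[0.35,0.4,-0.15,0.75,-0.7],[0.35,0.4,-0.15,0.75,-0.742],[0.35,0.4,-0.15,0.75,-0.742],[0.35,0.4,-0.15,0.75,-0.742],[0.35,0.4,-0.15,0.75,-0.742]]])

```text
t: 12.83
tool_pos: [0.6635, 0.0308, 0.2632]
orientation: [1.126, 2.933, -0.0]
force: [0.2, 0.2, 0.7]
opening: 0.0304
gripper_force: 0.0
```

```bash
python3 s.py; python3 - <<'E'
from h import *
im,d,K,T,c=cam("wrist"); np.savez("w4",im=im,d=d,K=K,T=T)
print(proj(K,T,[.652,.061,.08]),proj(K,T,[.583,.0585,.105]))
cv2.imwrite("pics/w4.png",cv2.resize(im[60:310,120:420],None,fx=2.4,fy=2.4))
E
```

```text
12.8333 [0.6635 0.0308 0.2632] 0.030359370841040623 0.0 [0.2 0.2 0.7] [-0.02  0.06 -0.03] yhead 47.98414463162944
[291.71052898 164.38271224] [241.90838595 114.03334662]
```

View pics/w4.png

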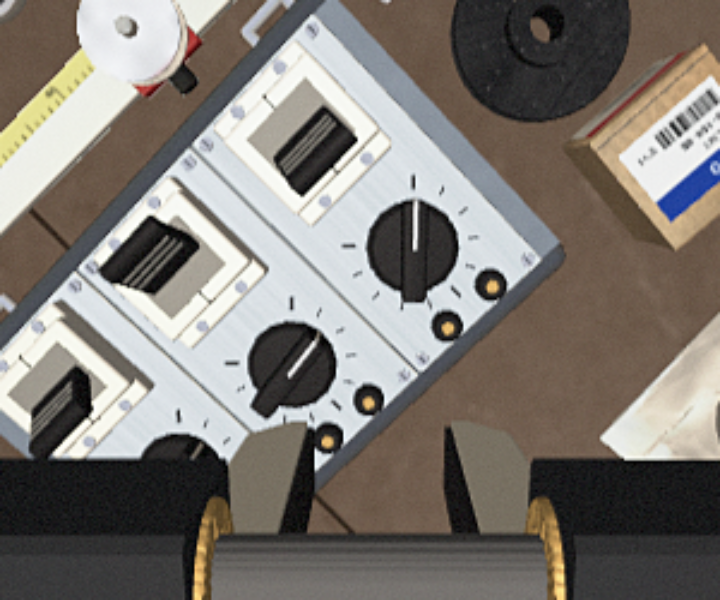

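The picture shows the left lever (315,150) leaning away (on) and its dial (412,245) on the zero mark. Now I regrasp the dial.

>>> send_rows(plan=[[[0.35,-0.055,0.152,-0.1,0],[0.35,-0.055,0.152,-0.3,0],[0.35,-0.055,0.152,-0.45,0],[0.35,-0.055,0.152,-0.55,0],[0.35,-0.055,0.152,-0.6,0],[0.35,-0.055,0.152,-0.6,0],[0.35,-0.055,0.152,-0.6,0]]])

```text
t: 13.47
tool_pos: [0.6527, 0.0612, 0.1439]
orientation: [1.128, 2.932, 0.0]
force: [0.3, 0.0, 0.2]
opening: 0.0302
gripper_force: 0.0
```

```bash
python3 s.py
```

```text
13.4667 [0.6527 0.0612 0.1439] 0.03022797890536716 0.0 [0.3 0.  0.2] [-0.03 -0.02  0.05] yhead 47.90182665469002
```

>>> send_rows(plan=[[[0.35,0,0,-0.12,0],[0.35,0,0,-0.22,0],[0.35,0,0,-0.29,0],[0.35,0,0,-0.29,0],[0.35,0,0,-0.29,0],[1,0,0,-0.29,0],[1,0,0,-0.29,0],[1,0,0,-0.29,0],[1,0,0,-0.29,0],[1,0,0,-0.29,0],[1,0,0,-0.29,0]]])

```text
t: 14.38
tool_pos: [0.6531, 0.061, 0.0868]
orientation: [1.129, 2.93, 0.0]
force: [-2.3, -1.4, 6.5]
opening: 0.0108
gripper_force: 30.0
```

```bash
python3 s.py
```

```text
14.3833 [0.6531 0.061  0.0868] 0.01076627495570578 29.9955877661705 [-2.3 -1.4  6.5] [-0.33  0.42 -0.05] yhead 47.870215324077314
```

Turn back −57.4° (to heading −9.5°), i.e. −0.957.

>>> send_rows(plan=[[[1,0,0,0,-0.1],[1,0,0,0,-0.2],[1,0,0,0,-0.3],[1,0,0,0,-0.4],[1,0,0,0,-0.5],[1,0,0,0,-0.6],[1,0,0,0,-0.7],[1,0,0,0,-0.8],[1,0,0,0,-0.88],[1,0,0,0,-0.93],[1,0,0,0,-0.957],[1,0,0,0,-0.957],[1,0,0,0,-0.957],[1,0,0,0,-0.957],[1,0,0,0,-0.957]]])

```text
t: 15.63
tool_pos: [0.6518, 0.0606, 0.0867]
orientation: [-2.399, -2.029, 0.003]
force: [-9.2, -3.9, 11.7]
opening: 0.0108
gripper_force: 30.0
```

```bash
python3 s.py
```

```text
15.6333 [0.6518 0.0606 0.0867] 0.010783357295453452 29.99835580587387 [-9.2 -3.9 11.7] [-0.7   1.84 -0.01] yhead -9.549104676111774
```

Release, rise, and return to the first viewing pose.

>>> send_rows(plan=[[[0.35,0,0,0,0],[0.35,0,0,0,0],[0.35,0,0,0,0],[0.35,0,0,0,0],[0.35,0,0,0.2,0],[0.35,0,0,0.4,0],[0.35,0,0,0.6,0],[0.35,-0.1,0.02,0.8,0.04],[-1,-0.32,0.05,1,0.04],[-1,-0.32,0.05,1,0.04],[-1,-0.32,0.05,1,0.04],[-1,-0.32,0.05,1,0.04],[-1,-0.32,0.05,1,0.04],[-1,-0.32,0.05,1,0.04],[-1,-0.32,0.05,1,0.04]]])

```text
t: 16.88
tool_pos: [0.5882, 0.0711, 0.283]
orientation: [-2.354, -2.077, 0.004]
force: [0.0, 0.3, -0.4]
opening: 0.0724
gripper_force: 0.0
```

```bash
python3 s.py; python3 - <<'E'
from h import *
im,d,K,T,c=cam("wrist")
u,v=np.round(proj(K,T,[.652,.061,.07])).astype(int); print(u,v)
w=np.load("w1.npz"); u1,v1=np.round(proj(w["K"],w["T"],[.652,.061,.07])).astype(int); print(u1,v1)
A=w["im"][v1-45:v1+70,u1-95:u1+55]; B=im[v-45:v+70,u-95:u+55]
cv2.imwrite("pics/w5.png",cv2.resize(np.hstack([A,B]),None,fx=2.6,fy=2.6,interpolation=cv2.INTER_CUBIC))
def head(im,K,T):
    u,v=proj(K,T,[.6525,.0612,.084]).astype(int); g=cv2.cvtColor(im,cv2.COLOR_BGR2GRAY); k=np.zeros_like(g)
    cv2.circle(k,(u,v),16,1,-1); k=((g>140)&(k>0)).astype(np.uint8)
    n,l,st,ce=cv2.connectedComponentsWithStats(k)
    for i in range(1,n):
        if st[i,4]<12: continue
        y,x=np.where(l==i); P=np.array([ray(K,T,a,b,.084)[:2] for a,b in zip(x,y)]); e,V=np.linalg.eigh(np.cov(P.T)); q=V[:,1]*np.sign(V[1,1])
        print(st[i],P.mean(0).round(4),np.degrees(np.arctan2(q[1],q[0])).round(1))
head(w["im"],w["K"],w["T"]); print(); head(im,K,T)
E
```

```text
16.8833 [0.5882 0.0711 0.283 ] 0.07239868301585613 0.0 [ 0.   0.3 -0.4] [-0.06  0.1   0.01] yhead -7.153743874420768
333 188
332 187
[334 173   3  15  27] [0.6542 0.0708] 80.0
[338 183  13  21  69] [0.664  0.0513] 52.1

[335 175   4  15  26] [0.6543 0.0707] 80.4
[339 189  13  17  52] [0.6629 0.0505] 47.0
```

View pics/w5.png

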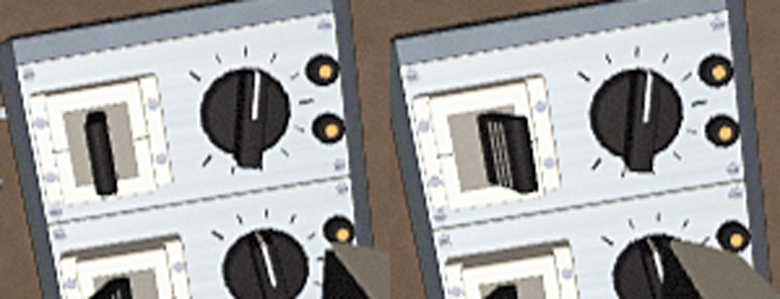

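The before/after pair shows the dial back at its start heading (80.0° before, 80.4° now) and the lever at (510,150) on. I'm handing it in.

```bash
python3 -c "
from plant import order; print(order.close_job())"
```

```text
the job is handed in; nothing more can be done
None
```

I reset the tripped left channel and handed the job in: its dial was wound to zero, its lever pushed off then fully on, and its dial returned to within about 0.5° of its start by camera; the arm never worked on the other two channels, and no verdict was shown.

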